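# Set down a microscope stand's outrigger jack with its fold-out crank

### The job

Set the microscope stand's outrigger firmly on its bench pad: swing the red crank handle fully out, crank clockwise until the orange foot bears on the pad and the crank load has clearly risen, without forcing it. Then fold the handle fully home over the crank arm, and leave the other things on the bench where they are.

Things in the scene. Friction and masses are not known exactly. Their poses are not given: they have to be found in the camera images.
- stand: White microscope stand fixed to the bench; origin on the bench below the hub, z up, x from the crank's side towards the microscope. In its axes: gearbox 90 mm wide under the hub; column and microscope head (up to 380 mm tall) around x +270 mm; outrigger leg at x +20, y -165 mm, lower than the crank. The base plate reaches x -50 to +330, y -90 to +90 mm.
- hub (a point): Point on the crank's turning axis where the crank sits on the gearbox's sloping top, 150 mm above the bench. z = turning axis, pointing out of the gearbox and leaning 32 degrees from vertical, away from the microscope (seen from the robot: to the right, partly towards the robot); x = in the crank's plane, straight up the slope.
- screw (a joint): Turn of the jack screw, rad; grows clockwise looking along -z of hub (onto the crank) and lowers the foot 12 mm a turn. Starts at 1 to 5; stops dead at 10.0, where the foot meets the pad. The crank arm turns with it: it points from hub along (cos q, -sin q, 0) in hub axes, q = screw + crank. Friction about 0.12 N m (2 N at the handle); it stays where it is left.
- crank (a joint): Springy wind-up of the steel crank arm beyond the screw, rad, same sense: about 0 until the foot bears, then it grows as cranking goes on. It needs 0.2 N m to start (3.5 N at the handle) and 0.5 N m more per rad (8 N/rad at the handle). Let go, it springs back to 0.4 at most and stays there, holding the foot loaded. Over 1.2 is forcing the jack.
- handle (a joint): Fold of the red handle, rad: 0 = folded home, lying over the crank arm with its tip past the hub; 1.571 = fully out, standing square to the arm, along hub z. Hinge on the arm's end, 60 mm from the turning axis and 36 mm out along hub z, its pin across the arm. Light friction (0.06 N m) holds it at any angle; no catch.
- grip (a point): Mid-grip on the centre line of the handle, 56 mm from its hinge. Round red sleeve 22 mm thick, 18 to 86 mm from the hinge (rod ends at 90), spinning freely on its rod, so it can be held fast while cranking. Folded, the centre line is 24 mm above the 18 mm wide arm, open on both sides, and this point is nearly over the hub. x = from tip to hinge.
- foot (a point): Centre of the underside of the round orange foot (56 mm across) of the outrigger leg. It hangs over a fixed black rubber pad on the bench, 68 mm across, whose top is 10 mm above the bench. Only the crank moves it.
- parts_box_mid (a point): small clear parts box with a yellow lid, 60 x 80 x 42 mm; this point is at its middle. Bystander, to be left alone.
- jar_mid (a point): small glass jar with a white cap, 38 mm across, 55 mm tall, standing on the stand's base plate; this point is at its middle. Bystander, to be left alone.
- controller_mid (a point): black hand controller with yellow buttons, 110 x 65 x 26 mm; this point is at its middle. Bystander, to be left alone.
- marker_mid (a point): black marker pen, 138 mm long, 13 mm thick; this point is at its middle. Bystander, to be left alone.
- fixture_mid (a point): machined aluminium fixture block with a groove, 130 x 100 x 45 mm; this point is at its middle. Bystander, to be left alone.
- gauge_mid (a point): flat steel gauge strip, 100 x 20 x 4 mm; this point is at its middle. Bystander, to be left alone.
- eyepiece_mid (a point): spare eyepiece, 48 mm across, 60 mm tall; this point is at its middle. Bystander, to be left alone.

How it is judged:
By the outcome, as a careful person would: the job done as asked, in the order asked, and still so for the second after the job is handed in, with the robot touching nothing.
It also fails if it takes over 72 s, if anything falls off the work surface, if the arm or the gripper's body presses on something with over 40 N, if the wrist force passes 120 N, or if a joint passes its speed limit or range.

### The arm

A 6-joint arm with a two-finger parallel gripper is mounted at the origin on the work surface. World frame = base frame: x ahead of the robot, y to its left, z up, the work surface at z = 0. Lengths are in m, angles in rad, forces in N, time in s.
With the tool pointing down it reaches from about 0.375 to 0.9 m from the base axis. Payload 3.1 kg.
Tool frame: the origin (TCP) lies between the finger pads; the fingertips stand 22 mm ahead of it and the grasp point (between the pads) lies 3 mm ahead of it; z points along the fingers, y is the line along which they close (so a half turn about z gives the same grasp; the last joint's range is limited). The gripper opens to 87 mm and grips with 3 to 60 N. Pads are 19 mm wide; open, the fingers measure 117 mm over their backs; the gripper's body (75 mm by 190 mm) begins 51 mm behind the grasp point.
Start: joints at [-1.492, 0.527, 1.433, -0, 1.181, -0.178], TCP at [0.159, -0.604, 0.245] pointing down, gripper open.
Joint ranges: [-3.08, 3.08], [-0.75, 2.2], [0.22, 2.44], [-1.43, 4.57], [0, 2.65], [-2.85, 2.85]. Speed limits (rad/s): [2.79, 2.79, 3.14, 3.14, 3.14, 3.14].

### API

Orientations are given as a unit quaternion [x, y, z, w].
In Python, from rig import robot gives the robot as it stands.
- The arm moves only by the tool move_arm, never from a script. Its argument "series" is text: rows parted by semicolons, each of 6 numbers parted by spaces: the shift along the tool's x, y, z in mm, then the turn, a rotation vector about the tool's x, y, z in degrees. In form: dx dy dz ax ay az; .... A call has 1 to 8 rows; each row is the pose to reach, as a shift and turn from the pose commanded when the call began, along the tool's axes at that moment; what a row does not reach only later rows make up. A row lasts 1/12 s, in which the tool goes at most 41.7 mm and 7.16 degrees, less where a joint would pass 70% of its speed; a pose out of reach is approached as far as the arm can. A call with a gripper value outside its range is refused whole. "jaw" is the opening, from 0 (shut) to 1 (fully open), set as the call begins (left out, the last holds). The fingers move at their own pace and stop on an object; "newtons" is the grip in N (left out, the last holds). Time passes only in rows, so rows that repeat a pose let the fingers close. It gives the time, the measured TCP pose, the force, the opening and the grip force at its end, in the units of the state.
- robot.get_obs(): the state, without advancing time (a new reading comes with each control period).
- robot.camera(name): name is "side" or "top"; returns a dict with "img" (400x640x3 uint8, red, green, blue), "mtx" (3x3 intrinsics, pixels), "distortion" ([k1, k2, p1, p2, k3] as OpenCV has them; the pictures are not rectified), "world_to_cam" (4x4, takes a point from world to camera coordinates). Camera axes: x right, y down, z forward; pixel columns grow to the right and rows downward; lengths in m; the calibration is good to about 2 mm. A picture is of the moment at which its call begins. There is no depth.
- robot.hand_in(): hands the job in; it is judged then, once.
Trained networks look in a picture, given as the dict that the camera call returned (one of the last four; its "shot" number tells which), for a name from the list of things; names that differ only in an ending like _2 or _b are one class to them, and where a whole thing is asked for, a point or a joint stands for the part that bears it (a point fixed in the world has none). Each returns a list of dicts, best first, with "p" (0 to 1); they miss things now and then, are a little off and sometimes report something else, mostly with a low value. They report only what shows in the picture. A call takes as long as a camera call.
- robot.search_frame(picture, thing): "xyz" ([x, y, z] in m, in world coordinates, good to about 4 mm: the middle of the surface that is visible of it).
- robot.tip_of(picture, thing): "xyz" ([x, y, z] in m, in world coordinates, good to about 4 mm: a listed point, or the origin of a listed thing).
The state is a dict: "time": time; "q": joint angles; "joint_velocities": joint speeds; "joint_torque": joint torques, N m; "position": TCP position; "tool_rot": TCP orientation; "ft_force": force on the tool from outside, world axes, zero at the start; "moment": the same for the moment, N m; "grip_width": finger opening in m; "grip_force": force on a finger pad.
Only numpy, scipy, OpenCV 4.12 (cv2) and the standard library are available. Lean on these libraries where they do the work, as an engineer would, in place of code of your own. Each camera call takes 0.05 s, during which the arm holds its last target. There are 200 camera calls.

## Working session

There is one attempt and no reset: what is moved stays moved. The work goes in short steps, Python scripts to look and compute and a tool call to move; the robot and the scene stay as the last step left them, time stands still between calls to the robot, and variables do not carry over. Pictures are saved under pics/ and viewed, at most 10 in all, crops included, and the job is handed in when it is done.

Besides the shell and the picture viewer there is one more tool, called after ">>>" as name(argument=value, ...), one argument or row to a line, values as JSON. move_arm: Moves the arm, as the interface text tells. Its arguments: {"type":"object","properties":{"series":{"type":"string"},"jaw":{"type":"number"},"newtons":{"type":"number"}},"required":["series"]}

```bash
mkdir -p pics; ls; cat > a.py <<'E'
from rig import robot
import cv2,numpy as np
for n in("top","side"):
    c=robot.camera(n); cv2.imwrite(f"pics/{n}0.png",c["img"][:,:,::-1])
    print(n,np.round(c["world_to_cam"],3).tolist(),c["mtx"][0,0])
    for t in("hub","grip","foot","stand","parts_box_mid","jar_mid","controller_mid","marker_mid","fixture_mid","gauge_mid","eyepiece_mid"):
        for r in robot.tip_of(c,t)[:1]: print(t,np.round(r["xyz"],3),round(r["p"],2))
    for t in("handle","crank"):
        for r in robot.search_frame(c,t)[:1]: print("S",t,np.round(r["xyz"],3),round(r["p"],2))
o=robot.get_obs();print(o["position"],o["tool_rot"],o["q"],o["time"])
E
python3 a.py; python3 -c "
import cv2,numpy as np
cv2.imwrite('pics/both.png',cv2.resize(np.vstack([cv2.imread('pics/top0.png'),cv2.imread('pics/side0.png')]),None,fx=.75,fy=.75))"
```

```text
pics
top [[-0.028, -1.0, 0.007, 0.013], [-0.985, 0.026, -0.169, 0.577], [0.169, -0.011, -0.986, 1.409], [0.0, 0.0, 0.0, 1.0]] 417.48128488152133
hub [ 0.551 -0.127  0.147] 0.68
grip [ 0.565 -0.147  0.178] 0.7
foot [ 0.673 -0.006  0.02 ] 0.46
stand [ 0.551 -0.128  0.001] 0.84
parts_box_mid [ 0.77  -0.106  0.025] 0.64
jar_mid [ 0.49  -0.012  0.049] 0.49
controller_mid [0.356 0.448 0.012] 0.77
marker_mid [ 0.405 -0.292  0.005] 0.64
gauge_mid [0.345 0.216 0.005] 0.51
eyepiece_mid [0.489 0.514 0.028] 0.44
S handle [ 0.564 -0.15   0.186] 0.64
S crank [ 0.554 -0.161  0.172] 0.81
side [[-0.828, -0.561, -0.001, 0.484], [-0.36, 0.534, -0.765, 0.316], [0.429, -0.633, -0.644, 1.254], [0.0, 0.0, 0.0, 1.0]] 498.0795305925974
hub [ 0.55  -0.128  0.147] 0.85
grip [ 0.563 -0.143  0.178] 0.43
foot [ 0.676 -0.013  0.024] 0.66
parts_box_mid [ 0.768 -0.11   0.022] 0.74
jar_mid [ 0.548 -0.126  0.147] 0.71
controller_mid [0.358 0.446 0.012] 0.78
fixture_mid [ 0.464 -0.508  0.022] 0.76
gauge_mid [0.348 0.218 0.001] 0.49
eyepiece_mid [0.489 0.513 0.029] 0.83
S handle [ 0.553 -0.136  0.187] 0.5
S crank [ 0.551 -0.155  0.168] 0.71
[ 0.15938131 -0.60430807  0.24453847] [ 9.91703318e-01  1.28547770e-01  3.44511670e-07 -1.03035410e-05] [-1.49148151e+00  5.27508945e-01  1.43271388e+00 -3.60274787e-07
  1.18139045e+00 -1.78493966e-01] 1.4
```

View pics/both.png

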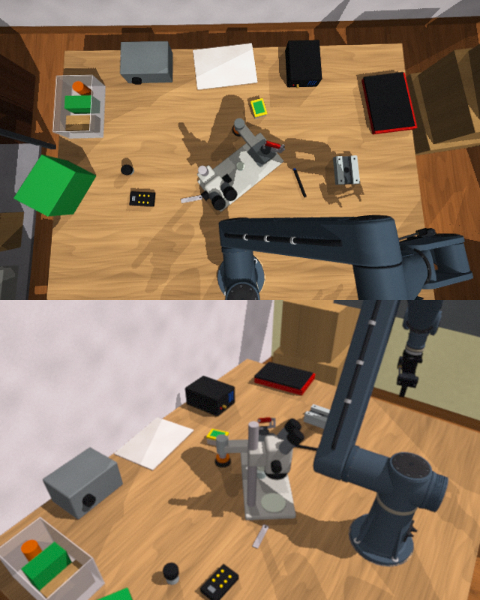

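```bash
python3 -c "
import cv2,numpy as np
t=cv2.imread('pics/top0.png')[130:290,240:440];s=cv2.imread('pics/side0.png')[120:300,270:470]
f=lambda i:cv2.resize(i,(400,int(400*i.shape[0]/i.shape[1])),interpolation=cv2.INTER_CUBIC)
t=f(t);s=f(s);h=max(len(t),len(s));p=lambda i:np.pad(i,((0,h-len(i)),(0,0),(0,0)))
cv2.imwrite('pics/crop.png',np.hstack([p(t),p(s)]))"
```

```text
(no output)
```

View pics/crop.png

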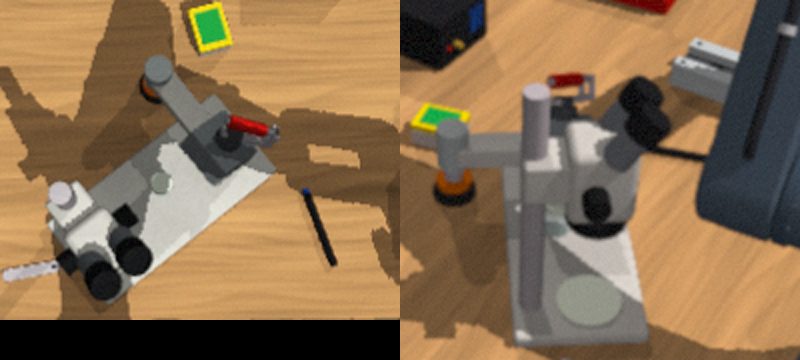

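```bash
cat > geo.py <<'E'
import numpy as np,cv2
from scipy.spatial.transform import Rotation as R
HUB=np.array([.5505,-.1275,.150]); FOOT=np.array([.6745,-.0095])
d=FOOT-HUB[:2]; TH=np.arctan2(d[1],d[0])-np.arctan2(-.165,.02)
def axes(th=TH):
    X=np.array([np.cos(th),np.sin(th),0]);Z=np.array([0,0,1.]);a=np.radians(32)
    n=-X*np.sin(a)+Z*np.cos(a);hx=X*np.cos(a)+Z*np.sin(a)
    return np.c_[hx,np.cross(n,hx),n]
def pt(q,f,r,hub=HUB,th=TH):  # point r along handle from hinge
    A=axes(th);u=A@[np.cos(q),-np.sin(q),0];n=A[:,2]
    return hub+.06*u+.036*n+r*(-np.cos(f)*u+np.sin(f)*n)
def proj(c,P):
    W=c["world_to_cam"];return cv2.projectPoints(np.atleast_2d(P).astype(float),cv2.Rodrigues(W[:3,:3])[0],W[:3,3],np.array(c["mtx"]),np.array(c["distortion"],float))[0][:,0]
def redends(c,near,rad=45):
    i=c["img"].astype(int);m=(i[...,0]>90)&(i[...,0]>2.2*i[...,1])&(i[...,0]>2.2*i[...,2])
    v,u=np.nonzero(m);p=np.c_[u,v].astype(float);p=p[np.hypot(*(p-near).T)<rad]
    m0=p.mean(0);w=np.linalg.svd(p-m0,full_matrices=False)[2][0];s=(p-m0)@w
    return m0+w*s.min(),m0+w*s.max(),len(p)
E
cat > fit.py <<'E'
from geo import *; from rig import robot; from scipy.optimize import least_squares
print("theta",np.degrees(TH)); obs=[]
for n in("top","side"):
    c=robot.camera(n);a,b,k=redends(c,proj(c,pt(0,0,.06))[0],35);print(n,a,b,k)
    if a[0]>b[0]:a,b=b,a
    obs.append((c,a,b))
def res(x):
    o=[]
    for c,a,b in obs:
        p=proj(c,[pt(x[0],x[1],.086,HUB+x[2:5]),pt(x[0],x[1],.018,HUB+x[2:5])])
        o+=[p[0]-a,p[1]-b]
    return np.r_[np.ravel(o),x[2:5]/.003,0.3*x[1]/.1]
best=min((least_squares(res,np.r_[q,.05,0,0,0],x_scale=[1,1,.01,.01,.01]) for q in range(6)),key=lambda s:s.cost)
print(best.x,best.cost,np.round(best.fun,1)); 
q,f=best.x[:2]; h=HUB+best.x[2:5]
print("hinge",pt(q,f,0,h),"grip",pt(q,f,.056,h),"n",axes()[:,2],h)
E
python3 fit.py
```

```text
theta 126.66850733457629
top [354.64332911 189.1838635 ] [373.35511661 194.8212955 ] 98
side [346.07024574 159.84073849] [361.04843276 159.26914515] 85
[ 3.93775570e+00  3.04856185e-02  1.96322079e-03 -3.80957192e-04
 -8.09182309e-04] 2.7523074355976007 [ 0.4  1.2 -0.1  1.3 -0.6 -0.3 -1.  -0.6  0.7 -0.1 -0.3  0.1]
hinge [ 0.55071495 -0.1973375   0.1574813 ] grip [ 0.56351418 -0.1475421   0.17967585] n [ 0.3164595  -0.42505037  0.8480481 ] [ 0.55246322 -0.12788096  0.14919082]
```

```bash
cat > plan.py <<'E'
from geo import *; from rig import robot
H=np.array([.5525,-.1279,.1492]);A=axes();n=A[:,2]
def U(q):return A@[np.cos(q),-np.sin(q),0]
def tool(q0=3.938,s=1):
    z=-n;y=s*np.cross(n,U(q0));return np.c_[np.cross(y,z),y,z]
def rows(p0,R0,p1,R1,k,tot=None):
    d=R0.T@(p1-p0)*1000;w=np.degrees(R.from_matrix(R0.T@R1).as_rotvec())
    return d,w
def cur():
    o=robot.get_obs();return o,np.array(o["position"]),R.from_quat(o["tool_rot"]).as_matrix()
E
cat > p1.py <<'E'
from plan import *
o,p,Rc=cur();q=3.938
g=pt(q,0,.070,H)
for s in(1,-1):
    T=tool(q,s);d,w=rows(p,Rc,g+.003*n+.10*n,T,1)
    print(s,"target",g+.103*n,"d",d.round(1),"w",w.round(1),np.linalg.norm(d),np.linalg.norm(w))
E
python3 p1.py
```

```text
1 target [ 0.59868026 -0.17795638  0.2707843 ] d [ 533.5 -300.3  -26.2] w [ 33.2   6.6 -64.5] 612.74572176985 72.78658432868066
-1 target [ 0.59868026 -0.17795638  0.2707843 ] d [ 533.5 -300.3  -26.2] w [  7.4 -37.1 110.3] 612.74572176985 116.60721501896197
```

>>> move_arm(
  series="33 -19 -5 2.1 0.4 -4; 67 -38 -10 4.2 0.8 -8; 100 -56 -15 6.2 1.2 -12; 133 -75 -20 8.3 1.6 -16; 167 -94 -25 10.4 2 -20; 200 -113 -30 12.5 2.5 -24; 234 -131 -35 14.5 2.9 -28; 267 -150 -40 16.6 3.3 -32.3",
  jaw=0.75,
  newtons=15,
)

```text
time: 2.17
position: [0.3805, -0.39, 0.285]
tool_rot: [0.906, 0.398, 0.01, -0.145]
ft_force: [-0.1, -0.8, 1.0]
grip_width: 0.0659
grip_force: 0.0
```

```bash
python3 p1.py
```

```text
1 target [ 0.59868026 -0.17795638  0.2707843 ] d [299.4  25.9  49.8] w [ 16.5   3.3 -32. ] 304.6005730265929 36.13559297377351
-1 target [ 0.59868026 -0.17795638  0.2707843 ] d [299.4  25.9  49.8] w [  4.4 -21.8 146.5] 304.6005730265929 148.1443624460246
```

>>> move_arm(
  series="37.4 3.2 6.2 2.1 0.4 -4; 75 6.5 12.5 4.1 0.8 -8; 112 9.7 18.7 6.2 1.2 -12; 150 13 25 8.2 1.6 -16; 187 16.2 31 10.3 2.1 -20; 225 19.4 37.4 12.4 2.5 -24; 262 22.7 43.6 14.4 2.9 -28; 299.4 25.9 49.8 16.5 3.3 -32",
)

```text
time: 2.83
position: [0.5993, -0.1785, 0.2699]
tool_rot: [0.731, 0.625, 0.019, -0.275]
ft_force: [0.4, -0.0, -0.0]
grip_width: 0.0649
grip_force: 0.0
```

```bash
cat > p2.py <<'E'
from plan import *
o,p,Rc=cur();q=3.938;print(o["q"].round(2) if hasattr(o["q"],"round") else o["q"])
g=pt(q,0,.070,H);T=tool(q)
d,w=rows(p,Rc,g+.003*n,T,1);print(d.round(1),w.round(2))
o=[]
for nm in("top","side"):
    c=robot.camera(nm);P=proj(c,pt(q,0,.06,H))[0].astype(int)
    print(nm,[(r["xyz"]-H).round(3) for r in robot.tip_of(c,"grip")[:1]],proj(c,np.array([pt(q,0,.07,H),p])).round())
    i=c["img"][max(P[1]-90,0):P[1]+60,P[0]-90:P[0]+90,::-1];o.append(cv2.resize(i[:140],(400,311)))
cv2.imwrite("pics/pre.png",np.hstack(o))
E
python3 p2.py
```

```text
[-0.56  0.72  1.09  0.2   1.85 -0.4 ]
[ 0.7 -0.9 99.7] [-0.02 -0.    0.03]
top [array([ 0.011, -0.02 ,  0.032])] [[359. 192.]
 [376. 175.]]
side [array([ 0.012, -0.016,  0.03 ])] [[349. 160.]
 [348. 125.]]
```

View pics/pre.png

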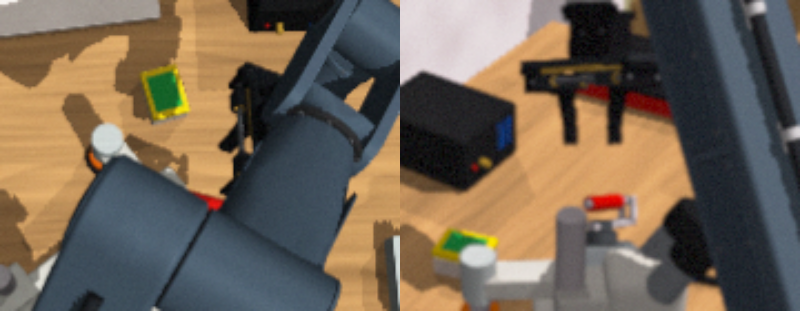

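>>> move_arm(
  series="0 -1 20 0 0 0; 0 -1 40 0 0 0; 0 -1 60 0 0 0; 0 -1 75 0 0 0; 0 -1 88 0 0 0; 0.5 -1 96 0 0 0; 0.5 -1 100 0 0 0; 0.5 -1 100 0 0 0",
)

```text
time: 3.7
position: [0.565, -0.1374, 0.1857]
tool_rot: [0.732, 0.623, 0.018, -0.275]
ft_force: [-0.6, -0.9, -0.5]
grip_width: 0.0654
grip_force: 0.0
```

>>> move_arm(
  series="0 0 0 0 0 0; 0 0 0 0 0 0; 0 0 0 0 0 0; 0 0 0 0 0 0; 0 0 0 0 0 0",
  jaw=0,
  newtons=12,
)

```text
time: 4.12
position: [0.5661, -0.137, 0.186]
tool_rot: [0.732, 0.624, 0.019, -0.274]
ft_force: [-0.2, 0.0, 1.1]
grip_width: 0.0398
grip_force: 0.0
```

```bash
cat > p3.py <<'E'
from plan import *
o,p,Rc=cur();q=3.938
print(o["grip_width"],np.round(o["ft_force"],1),o["time"])
v=A.T@(p-.003*n-H);print("grasp pt in hub axes",v.round(4)) 
c0=pt(q,0,.07,H)
out=[]
for f in np.arange(1,17)/16*np.pi/2:
    out.append((Rc.T@(pt(q,f,.07,H)-c0)*1000).round(1))
print("; ".join("%g %g %g 0 0 0"%tuple(x) for x in out))
c=robot.camera("side");P=proj(c,p)[0].astype(int);i=c["img"][P[1]-70:P[1]+70,P[0]-90:P[0]+90,::-1]
cv2.imwrite("pics/grasp.png",cv2.resize(i,(540,420)))
E
python3 p3.py
```

```text
0.03979921170557744 [-0.2  0.   1.1] 4.1167
grasp pt in hub axes [ 0.0064 -0.0055  0.0364]
-0.3 0 -6.9 0 0 0; -1.3 0 -13.7 0 0 0; -3 0 -20.3 0 0 0; -5.3 0.1 -26.8 0 0 0; -8.3 0.1 -33 0 0 0; -11.8 0.1 -38.9 0 0 0; -15.9 0.1 -44.4 0 0 0; -20.5 0.2 -49.5 0 0 0; -25.6 0.2 -54.1 0 0 0; -31.1 0.2 -58.2 0 0 0; -37 0.2 -61.7 0 0 0; -43.2 0.2 -64.7 0 0 0; -49.7 0.3 -67 0 0 0; -56.4 0.3 -68.6 0 0 0; -63.2 0.3 -69.6 0 0 0; -70 0.3 -70 0 0 0
```

View pics/grasp.png

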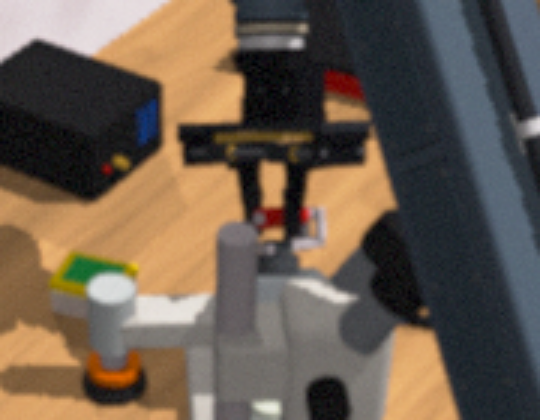

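>>> move_arm(
  series="0 0 0 0 0 0; 0 0 0 0 0 0; 0 0 0 0 0 0; 0 0 0 0 0 0; 0 0 0 0 0 0; 0 0 0 0 0 0",
)

```text
time: 4.67
position: [0.5661, -0.1368, 0.1857]
tool_rot: [0.732, 0.624, 0.019, -0.274]
ft_force: [1.0, 0.3, -1.3]
grip_width: 0.0214
grip_force: 11.9
```

>>> move_arm(
  series="-0.3 0 -6.9 0 0 0; -1.3 0 -13.7 0 0 0; -3 0 -20.3 0 0 0; -5.3 0 -26.8 0 0 0; -8.3 0 -33 0 0 0; -11.8 0 -38.9 0 0 0; -15.9 0 -44.4 0 0 0; -20.5 0 -49.5 0 0 0",
)

```text
time: 5.33
position: [0.5773, -0.1769, 0.2203]
tool_rot: [0.732, 0.624, 0.019, -0.274]
ft_force: [2.3, 1.1, -5.1]
grip_width: 0.0216
grip_force: 12.0
```

>>> move_arm(
  series="-5.1 0 -4.6 0 0 0; -10.6 0 -8.7 0 0 0; -16.5 0 -12.2 0 0 0; -22.7 0 -15.2 0 0 0; -29.2 0 -17.5 0 0 0; -35.9 0 -19.1 0 0 0; -42.7 0 -20.1 0 0 0; -50.5 0 -20.5 0 0 0",
)

```text
time: 6.0
position: [0.5716, -0.2281, 0.2186]
tool_rot: [0.731, 0.623, 0.02, -0.278]
ft_force: [2.1, 14.5, -5.3]
grip_width: 0.022
grip_force: 12.0
```

```bash
cat > p4.py <<'E'
from plan import *
import sys
o,p,Rc=cur()
print(o["grip_width"],o["grip_force"],"tool F",(Rc.T@np.array(o["ft_force"])).round(1),"M",np.round(Rc.T@np.array(o["moment"]),2),o["time"])
v=A.T@(p-.003*n-H);print("grasp pt hub",v.round(4),"ang",np.arctan2(-v[1],v[0])%(2*np.pi),"r",np.hypot(*v[:2]))
c=robot.camera("side");P=proj(c,p)[0].astype(int);i=c["img"][P[1]-70:P[1]+70,P[0]-90:P[0]+90,::-1]
cv2.imwrite(sys.argv[1],cv2.resize(i,(540,420)))
E
python3 p4.py pics/out.png
```

```text
0.021959026196485865 11.979263219400309 tool F [11.5  2.9 10.1] M [-0.94  1.78  0.02] 6.0
grasp pt hub [-0.041   0.0445  0.1045] ang 3.967495250579351 r 0.06050545583029475
```

View pics/out.png

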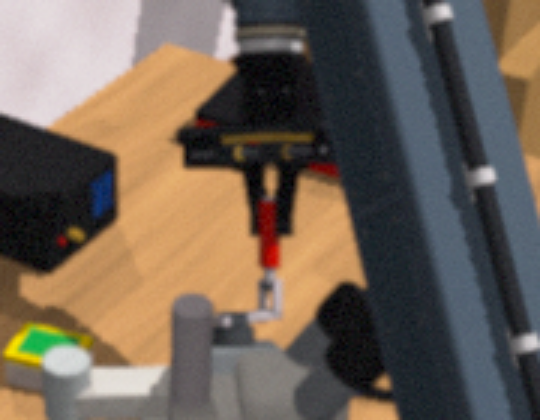

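```bash
cat > crank.py <<'E'
from plan import *
T=tool()
def P(q,r=.0605): return r*U(q)
def call(q0,qs): 
    return "; ".join("%g %g 0 0 0 0"%tuple((T.T@(P(q)-P(q0))*1000).round(1)[:2]) for q in qs)
q=3.96
for k in range(4):
    qs=q+.18*np.arange(1,9);print(round(q,2),"->",round(qs[-1],2),":",call(q,qs));q=qs[-1]
print(T.T@U(0),T.T@U(np.pi/2))
E
python3 crank.py
```

```text
3.96 -> 5.4 : 1.2 -10.8 0 0 0 0; 4.3 -21.2 0 0 0 0; 9.3 -30.9 0 0 0 0; 15.9 -39.6 0 0 0 0; 23.9 -46.9 0 0 0 0; 33.2 -52.6 0 0 0 0; 43.3 -56.7 0 0 0 0; 53.9 -58.8 0 0 0 0
5.4 -> 6.84 : 10.9 -0.2 0 0 0 0; 21.6 1.5 0 0 0 0; 31.9 5.2 0 0 0 0; 41.3 10.6 0 0 0 0; 49.6 17.6 0 0 0 0; 56.5 26 0 0 0 0; 61.8 35.5 0 0 0 0; 65.3 45.8 0 0 0 0
6.84 -> 8.28 : 1.6 10.8 0 0 0 0; 1.3 21.6 0 0 0 0; -1 32.3 0 0 0 0; -5.1 42.3 0 0 0 0; -11 51.5 0 0 0 0; -18.4 59.4 0 0 0 0; -27.1 65.9 0 0 0 0; -36.9 70.8 0 0 0 0
8.28 -> 9.72 : -10.5 3 0 0 0 0; -21.3 4.1 0 0 0 0; -32.1 3.2 0 0 0 0; -42.6 0.4 0 0 0 0; -52.5 -4.2 0 0 0 0; -61.3 -10.5 0 0 0 0; -68.9 -18.3 0 0 0 0; -75 -27.3 0 0 0 0
[ 6.99279419e-01 -7.14848441e-01 -3.62381311e-17] [7.14848441e-01 6.99279419e-01 3.79242580e-18]
```

>>> move_arm(
  series="1.2 -10.8 0 0 0 0; 4.3 -21.2 0 0 0 0; 9.3 -30.9 0 0 0 0; 15.9 -39.6 0 0 0 0; 23.9 -46.9 0 0 0 0; 33.2 -52.6 0 0 0 0; 43.3 -56.7 0 0 0 0; 53.9 -58.8 0 0 0 0",
  newtons=30,
)

```text
time: 6.72
position: [0.5295, -0.1784, 0.2607]
tool_rot: [0.732, 0.623, 0.017, -0.274]
ft_force: [0.8, 0.7, -8.3]
grip_width: 0.0213
grip_force: 30.0
```

```bash
cat > st.py <<'E'
from plan import *
o,p,Rc=cur();v=A.T@(p-.003*n-H);a=np.arctan2(-v[1],v[0]);u=U(a);t=U(a+np.pi/2);F=np.array(o["ft_force"])
print("hub",v.round(4),"ang",round(a%(2*np.pi),3),"r",np.hypot(*v[:2]).round(4),"F rad/tan/n",(F@u).round(1),(F@t).round(1),(F@n).round(1),"M",np.round(Rc.T@np.array(o["moment"]),2),"tilt",np.degrees(R.from_matrix(tool().T@Rc).as_rotvec()).round(2),o["time"])
E
python3 st.py
```

```text
hub [0.0364 0.0487 0.1057] ang 5.354 r 0.0607 F rad/tan/n -3.4 -2.8 -7.1 M [-1.04 -0.83 -0.04] tilt [-0.07 -0.13  0.23] 6.7167
```

Tracking well; keep cranking.

>>> move_arm(
  series="10.9 -0.2 0 0 0 0; 21.6 1.5 0 0 0 0; 31.9 5.2 0 0 0 0; 41.3 10.6 0 0 0 0; 49.6 17.6 0 0 0 0; 56.5 26 0 0 0 0; 61.8 35.5 0 0 0 0; 65.3 45.8 0 0 0 0",
)

```text
time: 7.38
position: [0.588, -0.1205, 0.2684]
tool_rot: [0.731, 0.624, 0.02, -0.275]
ft_force: [-1.9, 2.5, 1.4]
grip_width: 0.0214
grip_force: 30.0
```

```bash
python3 st.py
```

```text
hub [ 0.0502 -0.0329  0.1062] ang 0.579 r 0.06 F rad/tan/n 2.8 -1.8 -0.5 M [ 0.39  0.25 -0.02] tilt [-0.08  0.11  0.05] 7.3833
```

>>> move_arm(
  series="1.6 10.8 0 0 0 0; 1.3 21.6 0 0 0 0; -1 32.3 0 0 0 0; -5.1 42.3 0 0 0 0; -11 51.5 0 0 0 0; -18.4 59.4 0 0 0 0; -27.1 65.9 0 0 0 0; -36.9 70.8 0 0 0 0",
)

```text
time: 8.05
position: [0.6437, -0.1614, 0.2264]
tool_rot: [0.732, 0.623, 0.018, -0.275]
ft_force: [-3.8, 1.4, -1.3]
grip_width: 0.0211
grip_force: 30.0
```

```bash
python3 st.py; python3 - <<'E'
from crank import *
q=8.28;qs=q+.18*np.arange(1,9);print(call(q,qs));q=9.72;print(call(q,q+.08*np.arange(1,13)))
E
```

```text
hub [-0.028  -0.0531  0.1056] ang 2.056 r 0.0601 F rad/tan/n -3.0 -0.9 -2.9 M [ 0.54 -0.22 -0.01] tilt [0.03 0.02 0.18] 8.05
3.96 -> 5.4 : 1.2 -10.8 0 0 0 0; 4.3 -21.2 0 0 0 0; 9.3 -30.9 0 0 0 0; 15.9 -39.6 0 0 0 0; 23.9 -46.9 0 0 0 0; 33.2 -52.6 0 0 0 0; 43.3 -56.7 0 0 0 0; 53.9 -58.8 0 0 0 0
5.4 -> 6.84 : 10.9 -0.2 0 0 0 0; 21.6 1.5 0 0 0 0; 31.9 5.2 0 0 0 0; 41.3 10.6 0 0 0 0; 49.6 17.6 0 0 0 0; 56.5 26 0 0 0 0; 61.8 35.5 0 0 0 0; 65.3 45.8 0 0 0 0
6.84 -> 8.28 : 1.6 10.8 0 0 0 0; 1.3 21.6 0 0 0 0; -1 32.3 0 0 0 0; -5.1 42.3 0 0 0 0; -11 51.5 0 0 0 0; -18.4 59.4 0 0 0 0; -27.1 65.9 0 0 0 0; -36.9 70.8 0 0 0 0
8.28 -> 9.72 : -10.5 3 0 0 0 0; -21.3 4.1 0 0 0 0; -32.1 3.2 0 0 0 0; -42.6 0.4 0 0 0 0; -52.5 -4.2 0 0 0 0; -61.3 -10.5 0 0 0 0; -68.9 -18.3 0 0 0 0; -75 -27.3 0 0 0 0
[ 6.99279419e-01 -7.14848441e-01 -3.62381311e-17] [7.14848441e-01 6.99279419e-01 3.79242580e-18]
-10.5 3 0 0 0 0; -21.3 4.1 0 0 0 0; -32.1 3.2 0 0 0 0; -42.6 0.4 0 0 0 0; -52.5 -4.2 0 0 0 0; -61.3 -10.5 0 0 0 0; -68.9 -18.3 0 0 0 0; -75 -27.3 0 0 0 0
-2.2 -4.3 0 0 0 0; -4 -8.8 0 0 0 0; -5.4 -13.4 0 0 0 0; -6.5 -18.2 0 0 0 0; -7.1 -23 0 0 0 0; -7.4 -27.8 0 0 0 0; -7.3 -32.6 0 0 0 0; -6.9 -37.4 0 0 0 0; -6 -42.2 0 0 0 0; -4.8 -46.9 0 0 0 0; -3.2 -51.4 0 0 0 0; -1.2 -55.9 0 0 0 0
```

>>> move_arm(
  series="-10.5 3 0 0 0 0; -21.3 4.1 0 0 0 0; -32.1 3.2 0 0 0 0; -42.6 0.4 0 0 0 0; -52.5 -4.2 0 0 0 0; -61.3 -10.5 0 0 0 0; -68.9 -18.3 0 0 0 0; -75 -27.3 0 0 0 0",
)

```text
time: 8.72
position: [0.6009, -0.2239, 0.2099]
tool_rot: [0.731, 0.623, 0.021, -0.278]
ft_force: [-2.6, 10.2, -0.7]
grip_width: 0.0213
grip_force: 30.0
```

```bash
python3 st.py
```

```text
hub [-0.0577  0.0185  0.1046] ang 3.451 r 0.0606 F rad/tan/n -8.7 -1.4 -5.8 M [ 0.22  1.33 -0.02] tilt [0.11 0.47 0.06] 8.7167
```

>>> move_arm(
  series="-2.2 -4.3 0 0 0 0; -4 -8.8 0 0 0 0; -5.4 -13.4 0 0 0 0; -6.5 -18.2 0 0 0 0; -7.1 -23 0 0 0 0; -7.4 -27.8 0 0 0 0; -7.4 -27.8 0 0 0 0",
)

```text
time: 9.3
position: [0.5762, -0.2281, 0.2173]
tool_rot: [0.731, 0.624, 0.023, -0.275]
ft_force: [2.7, 9.9, -4.3]
grip_width: 0.0215
grip_force: 29.9
```

```bash
python3 st.py; python3 - <<'E'
from plan import *
for n_ in("side","top"):
    c=robot.camera(n_)
    print([(r["xyz"].tolist() if hasattr(r["xyz"],"tolist") else r["xyz"],r["p"]) for r in robot.tip_of(c,"foot")[:1]])
E
```

```text
hub [-0.0441  0.0408  0.1049] ang 3.888 r 0.0601 F rad/tan/n -7.8 -3.8 -7.0 M [-0.95  1.1   0.03] tilt [-0.33  0.42 -0.03] 9.3
[([0.6778, -0.0104, 0.013], 0.6)]
[([0.6734, -0.0084, 0.0123], 0.41)]
```

>>> move_arm(
  series="0.1 -4.8 0 0 0 0; 0.5 -9.6 0 0 0 0; 1.4 -14.4 0 0 0 0; 2.6 -19.1 0 0 0 0; 4.2 -23.6 0 0 0 0; 6.2 -28.1 0 0 0 0; 6.2 -28.1 0 0 0 0; 6.2 -28.1 0 0 0 0",
)

```text
time: 10.17
position: [0.5542, -0.2226, 0.2287]
tool_rot: [0.732, 0.624, 0.024, -0.271]
ft_force: [6.4, 7.1, -9.8]
grip_width: 0.0211
grip_force: 30.0
```

```bash
python3 st.py;python3 - <<'E'
from crank import *
print("NEXT",call(10.68,10.68+.06*np.arange(1,6)))
E
```

```text
hub [-0.0231  0.0552  0.1052] ang 4.315 r 0.0598 F rad/tan/n -7.2 -6.9 -9.3 M [-2.18  0.38 -0.  ] tilt [-0.76  0.13 -0.01] 10.1667
3.96 -> 5.4 : 1.2 -10.8 0 0 0 0; 4.3 -21.2 0 0 0 0; 9.3 -30.9 0 0 0 0; 15.9 -39.6 0 0 0 0; 23.9 -46.9 0 0 0 0; 33.2 -52.6 0 0 0 0; 43.3 -56.7 0 0 0 0; 53.9 -58.8 0 0 0 0
5.4 -> 6.84 : 10.9 -0.2 0 0 0 0; 21.6 1.5 0 0 0 0; 31.9 5.2 0 0 0 0; 41.3 10.6 0 0 0 0; 49.6 17.6 0 0 0 0; 56.5 26 0 0 0 0; 61.8 35.5 0 0 0 0; 65.3 45.8 0 0 0 0
6.84 -> 8.28 : 1.6 10.8 0 0 0 0; 1.3 21.6 0 0 0 0; -1 32.3 0 0 0 0; -5.1 42.3 0 0 0 0; -11 51.5 0 0 0 0; -18.4 59.4 0 0 0 0; -27.1 65.9 0 0 0 0; -36.9 70.8 0 0 0 0
8.28 -> 9.72 : -10.5 3 0 0 0 0; -21.3 4.1 0 0 0 0; -32.1 3.2 0 0 0 0; -42.6 0.4 0 0 0 0; -52.5 -4.2 0 0 0 0; -61.3 -10.5 0 0 0 0; -68.9 -18.3 0 0 0 0; -75 -27.3 0 0 0 0
[ 6.99279419e-01 -7.14848441e-01 -3.62381311e-17] [7.14848441e-01 6.99279419e-01 3.79242580e-18]
NEXT 1.7 -3.2 0 0 0 0; 3.6 -6.3 0 0 0 0; 5.7 -9.3 0 0 0 0; 7.9 -12.1 0 0 0 0; 10.3 -14.8 0 0 0 0
```

>>> move_arm(
  series="1.7 -3.2 0 0 0 0; 3.6 -6.3 0 0 0 0; 5.7 -9.3 0 0 0 0; 7.9 -12.1 0 0 0 0; 7.9 -12.1 0 0 0 0; 7.9 -12.1 0 0 0 0",
)

```text
time: 10.67
position: [0.5453, -0.2165, 0.2355]
tool_rot: [0.733, 0.624, 0.023, -0.269]
ft_force: [8.2, 4.6, -11.9]
grip_width: 0.0212
grip_force: 30.0
```

```bash
python3 st.py
```

```text
hub [-0.0109  0.0586  0.1056] ang 4.529 r 0.0596 F rad/tan/n -7.8 -9.0 -9.5 M [-2.53 -0.31 -0.02] tilt [-0.91 -0.08  0.05] 10.6667
```

```bash
python3 - <<'E' | tail -3
from crank import *
print("NEXT",call(10.92,[10.85,10.78,10.71,10.64,10.57,10.50]))
f=np.pi/2*(1-np.arange(1,17)/16);s=np.c_[71*np.cos(f),70.8*(1-np.sin(f))]
print("; ".join("%g 0 %g 0 0 0"%tuple(x) for x in s[:8].round(1)));print("; ".join("%g 0 %g 0 0 0"%tuple(x) for x in (s[8:]-s[7]).round(1)))
E
```

```text
NEXT -2.6 3.3 0 0 0 0; -5 6.8 0 0 0 0; -7.1 10.5 0 0 0 0; -9 14.3 0 0 0 0; -10.5 18.2 0 0 0 0; -11.8 22.3 0 0 0 0
7 0 0.3 0 0 0; 13.9 0 1.4 0 0 0; 20.6 0 3 0 0 0; 27.2 0 5.4 0 0 0; 33.5 0 8.4 0 0 0; 39.4 0 11.9 0 0 0; 45 0 16.1 0 0 0; 50.2 0 20.7 0 0 0
4.7 0 5.1 0 0 0; 8.8 0 10.7 0 0 0; 12.4 0 16.7 0 0 0; 15.4 0 23 0 0 0; 17.7 0 29.5 0 0 0; 19.4 0 36.3 0 0 0; 20.5 0 43.1 0 0 0; 20.8 0 50.1 0 0 0
```

>>> move_arm(
  series="-2.6 3.3 0 0 0 3; -5 6.8 0 0 0 6; -7.1 10.5 0 0 0 9; -9 14.3 0 0 0 12; -10.5 18.2 0 0 0 14; -11.8 22.3 0 0 0 16; -11.8 22.3 0 0 0 16",
)

```text
time: 11.25
position: [0.5603, -0.2255, 0.2245]
tool_rot: [0.811, 0.515, -0.017, -0.276]
ft_force: [2.7, 8.7, -3.4]
grip_width: 0.0211
grip_force: 29.9
```

```bash
python3 st.py
```

```text
hub [-0.0305  0.0521  0.1048] ang 4.183 r 0.0603 F rad/tan/n -7.8 -1.3 -5.7 M [-0.29  1.23 -0.03] tilt [-0.17  0.4  16.08] 11.25
```

>>> move_arm(
  series="7 0 0.3 0 0 0; 13.9 0 1.4 0 0 0; 20.6 0 3 0 0 0; 27.2 0 5.4 0 0 0; 33.5 0 8.4 0 0 0; 39.4 0 11.9 0 0 0; 45 0 16.1 0 0 0; 50.2 0 20.7 0 0 0",
  newtons=12,
)

```text
time: 11.92
position: [0.576, -0.175, 0.221]
tool_rot: [0.811, 0.516, -0.019, -0.275]
ft_force: [1.5, -0.3, 3.0]
grip_width: 0.0218
grip_force: 12.0
```

```bash
python3 st.py
```

```text
hub [-0.0059  0.0092  0.0853] ang 4.144 r 0.011 F rad/tan/n -1.2 0.0 3.1 M [-0.56 -0.05 -0.14] tilt [-0.1   0.06 16.09] 11.9167
```

>>> move_arm(
  series="4.7 0 5.1 0 0 0; 8.8 0 10.7 0 0 0; 12.4 0 16.7 0 0 0; 15.4 0 23 0 0 0; 17.7 0 29.5 0 0 0; 19.4 0 36.3 0 0 0; 20.5 0 43.1 0 0 0; 20.8 0 50.5 0 0 0",
)

```text
time: 12.58
position: [0.568, -0.1366, 0.1828]
tool_rot: [0.811, 0.516, -0.021, -0.276]
ft_force: [-3.9, -1.6, 13.0]
grip_width: 0.0221
grip_force: 12.1
```

```bash
python3 st.py
```

```text
hub [ 0.0041 -0.0072  0.0341] ang 1.057 r 0.0083 F rad/tan/n 0.2 -8.7 10.4 M [ 1.07 -0.12 -0.15] tilt [1.400e-01 1.000e-02 1.617e+01] 12.5833
```

>>> move_arm(
  series="0 0 0 0 0 0; 0 0 0 0 0 0; 0 0 0 0 0 0; 0 0 0 0 0 0; 0 0 0 0 0 0; 0 0 0 0 0 0",
  jaw=0.65,
)

```text
time: 13.08
position: [0.5697, -0.1376, 0.1825]
tool_rot: [0.812, 0.516, -0.02, -0.274]
ft_force: [0.3, -0.2, -0.1]
grip_width: 0.0527
grip_force: 0.0
```

>>> move_arm(
  series="0 0 -8 0 0 0; 0 0 -25 0 0 0; 0 0 -45 0 0 0; 0 0 -70 0 0 0; 0 0 -100 0 0 0; 0 0 -130 0 0 0; 0 0 -150 0 0 0; 0 0 -150 0 0 0",
)

```text
time: 13.75
position: [0.6192, -0.2038, 0.3145]
tool_rot: [0.813, 0.516, -0.017, -0.27]
ft_force: [0.1, -0.1, -0.3]
grip_width: 0.0563
grip_force: 0.0
```

```bash
python3 st.py; sed -i 's/for q in range(6)/for q in (3.5,4,4.5)/' fit.py; python3 - <<'E'
from plan import *
from scipy.optimize import least_squares
c=robot.camera("side");a,b,k=redends(c,proj(c,pt(4.15,0,.056,H))[0],22);print(a,b,k)
if a[0]>b[0]:a,b=b,a
for q,f in((3.94,0),(4.0,0),(4.1,0),(4.2,0),(4.12,.1),(4.12,.2)):print(q,f,proj(c,[pt(q,f,.086,H),pt(q,f,.018,H)]).round(1).tolist())
P=proj(c,pt(4.1,0,.03,H))[0].astype(int);o=[c["img"][P[1]-60:P[1]+80,P[0]-90:P[0]+90,::-1]]
c=robot.camera("top");P=proj(c,pt(4.1,0,.03,H))[0].astype(int);o.append(c["img"][P[1]-70:P[1]+70,P[0]-90:P[0]+90,::-1])
print(redends(c,proj(c,pt(4.15,0,.056,H))[0],22))
cv2.imwrite("pics/end.png",np.hstack([cv2.resize(i,(400,311)) for i in o]))
E
```

```text
hub [ 0.0022 -0.0082  0.1906] ang 1.305 r 0.0085 F rad/tan/n -0.1 0.2 -0.2 M [-0.3  -0.2  -0.02] tilt [-0.69 -0.15 16.11] 13.75
[362.0606658  159.16149575] [345.10691651 160.04700292] 107
3.94 0 [[345.5, 160.4], [360.1, 158.8]]
4.0 0 [[345.1, 160.4], [360.7, 158.9]]
4.1 0 [[344.4, 160.4], [361.7, 158.9]]
4.2 0 [[343.9, 160.3], [362.6, 159.0]]
4.12 0.1 [[344.4, 157.4], [361.9, 158.3]]
4.12 0.2 [[344.7, 154.5], [362.0, 157.7]]
(array([368.83125047, 193.30399838]), array([373.16206912, 195.70803622]), 14)
```

View pics/end.png

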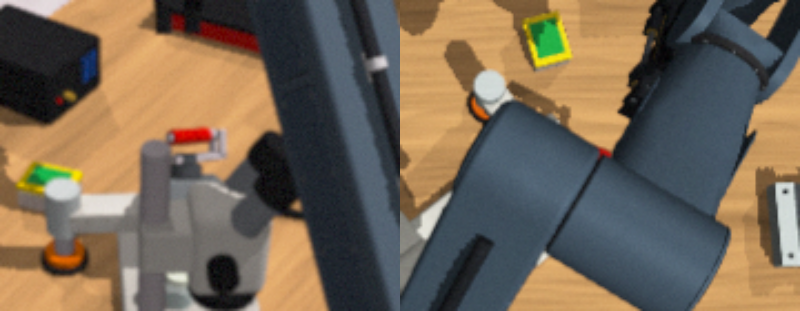

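```bash
python3 -c "
from rig import robot
print(robot.hand_in())"
```

```text
the job is handed in; nothing more can be done
None
```

I set the foot on its pad by cranking until the handle load rose from about 2 N to 9 N, an estimated wind-up of 0.7–0.8 rad (limit 1.2), then folded the handle home, backed the gripper clear, and handed the job in at about 14 s; I saw no sign of contact with the other items, but did not re-measure them all.

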